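Show three sides of a bottle to the label reader

TASK

Pick up the square white bottle with the red label and hold it upright just above the white ring of the label reader, clear of the plate. There turn it to show the reader's window three sides squarely, about a second each: first the side to the right of the label (as you look at the label), then the label, then the side to its left. Then stand the bottle in the yellow tray and let go; leave the blue-labelled bottle where it is.

Things in the scene. Friction and masses are not known exactly. Their poses are not given: they have to be found in the camera images.
- red_bottle_centre (a point): Mid-height centre of the loose red-labelled bottle: square, white, 64 x 65 x 137 mm, 0.3-0.5 kg, upright on the bench; z up its axis. Round white fixed cap, 46 mm wide, 48 to 68 mm above this point, can be gripped from above at any angle; shoulders widen just below it. Label on the -x face; the side to the left of the label (as you look at the label) is the +y face, to its right the -y face.
- reader_window (a point): Centre of the fixed reader's dark window, 70 mm above the bench; x (level) points into the head, z up. Grey head behind it: 84 mm wide, 52 deep, 106 tall. In front, on a 6 mm thick grey plate, is a flat white ring 92 mm wide, centred 84.5 mm along -x and 64 mm below. To be read: bottle axis within 20 mm of the ring's centre, underside 10 to 60 mm above the plate, wanted face square to the window.
- tray_floor (a point): Centre of the inner floor of the square yellow tray (fixed in the episode), 4 mm above the bench. Outside 130 x 130 mm, wall 4 mm thick and 16 mm high, open on top.
- blue_bottle_centre (a point): Mid-height centre (76 mm up) of a look-alike to leave alone: square white bottle, white cap, blue-headed label, 66 mm wide, 152 mm tall. Near it also stands an amber bottle with a grey cap (62 mm wide, 162 mm tall). Which of the three bottles stands where changes; their centres are at least 120 mm apart.
Mind the look-alikes: they are no part of the job. What is shaped like the part that bears red_bottle_centre but green is not meant.

How it is judged:
On the way, in this order (a step that is already met when the one before it is completed fails the run):
1. held over the ring, the side to the right of the label shown to the window (x of red_bottle_centre in the frame of reader_window between -0.108 and -0.062 m and y of red_bottle_centre in the frame of reader_window between -0.023 and 0.023 m and z of red_bottle_centre in the frame of reader_window between 0.008 and 0.07 m and angle between the y axis of red_bottle_centre and the x axis of reader_window, either way round below 0.262 rad and y of reader_window in the frame of red_bottle_centre below -0.03 m), for 0.5 s.
2. held over the ring, the label shown to the window (x of red_bottle_centre in the frame of reader_window between -0.108 and -0.062 m and y of red_bottle_centre in the frame of reader_window between -0.023 and 0.023 m and z of red_bottle_centre in the frame of reader_window between 0.008 and 0.07 m and angle between the x axis of red_bottle_centre and the x axis of reader_window, either way round below 0.262 rad and x of reader_window in the frame of red_bottle_centre below -0.03 m), for 0.5 s.
3. held over the ring, the side to the left of the label shown to the window (x of red_bottle_centre in the frame of reader_window between -0.108 and -0.062 m and y of red_bottle_centre in the frame of reader_window between -0.023 and 0.023 m and z of red_bottle_centre in the frame of reader_window between 0.008 and 0.07 m and angle between the y axis of red_bottle_centre and the x axis of reader_window, either way round below 0.262 rad and y of reader_window in the frame of red_bottle_centre above 0.03 m), for 0.5 s.
At the end, for the whole second after the job is handed in: The red-labelled bottle stands upright on the floor of the yellow tray, its axis within 35 mm of the tray's centre, released; the blue-labelled bottle is where it was (horizontal distance between red_bottle_centre and tray_floor below 0.035 m and angle between red_bottle_centre's own z axis and vertical below 0.1 rad and z of red_bottle_centre in the frame of tray_floor between 0.06 and 0.075 m); the robot touches nothing.
It fails at once if the blue-labelled bottle is moved by more than 20 mm (distance of blue_bottle_centre from where it was at the start of the episode above 0.02 m).
It fails at once if the red-labelled bottle is tipped by more than 30 degrees (angle between red_bottle_centre's own z axis and vertical above 0.52 rad).
It also fails if it takes over 58 s, if anything falls off the work surface, if the arm or the gripper's body presses on something with over 40 N, if the wrist force passes 120 N, or if a joint passes its speed limit or range.

ROBOT

A 7-joint arm with a two-finger parallel gripper is mounted at the origin on a cart in front of the work surface, level with it; the furniture and walls round the work are solid. World frame = base frame: x ahead of the robot, y to its left, z up, the work surface at z = 0. Lengths are in m, angles in rad, forces in N, time in s.
With the tool pointing down it reaches from about 0.425 to 0.95 m from the base axis. Payload 16.7 kg.
Tool frame: the origin (TCP) lies midway between the tips of the shut fingers; the grasp point (between the pads) lies 19 mm behind it; z points along the fingers, y is the line along which they close (so a half turn about z gives the same grasp; the last joint's range is limited). The gripper opens to 94 mm and grips with 3 to 60 N. Pads are 16 mm wide; open, the fingers measure 119 mm over their backs; the gripper's body (75 mm by 177 mm) begins 78 mm behind the grasp point.
Start: joints at [-1.268, 0.426, 0.074, 1.606, -0.034, 1.111, -0.067], TCP at [0.295, 0.607, 0.205] pointing down, gripper open.
Joint ranges: [-2.85, 2.85], [-0.5, 2.14], [-1.23, 1.37], [0.21, 2.46], [-1.02, 4.16], [0.16, 2.05], [-2.73, 2.73]. Speed limits (rad/s): [1.89, 1.89, 2.39, 2.39, 3.01, 3.01, 3.01].

INTERFACE

Orientations are given as a unit quaternion [x, y, z, w].
In Python, from bench import ctrl gives the robot as it stands. The module is installed in compiled form; this text tells all that it offers.
- The arm moves only by the tool move_arm, never from a script. Its argument "moves" is a list that holds one entry, the list of rows, each a list of 5 numbers: the shift along the tool's x, y, z in m, then the turn about the tool's z in rad, then the closure, from 0 (fully open) to 1 (shut). A call has exactly 8 rows; each row shifts and turns the commanded pose from where the row before left it, along the tool's axes as they then stand; what a row does not reach is not made up. A row lasts 1/10 s, in which the tool goes at most 50 mm and 8.59 degrees, less where a joint would pass 70% of its speed; a pose out of reach is approached as far as the arm can. A call is refused whole if a number of a shift passes 0.05 or a number of a turn 0.15, either way. A call with a gripper value outside its range is refused whole. The fingers move at their own pace and stop on an object; the grip force is fixed at half the most. Time passes only in rows, so rows that do not move let the fingers close, or fill a call up. It gives the time, the measured TCP pose, the force, the opening and the grip force at its end, in the units of the state.
- ctrl.get_obs(): the state, without advancing time (a new reading comes with each control period).
- ctrl.grab_frame(name): name is "side" or "top" or "wrist"; returns a dict with "color" (480x640x3 uint8, red, green, blue), "fx", "fy", "cx", "cy" (pixels), "distortion" ([k1, k2, p1, p2, k3] as OpenCV has them; the pictures are not rectified), "rvec" (rotation vector, rad) and "tvec" (3), from world to camera coordinates, as OpenCV has them; the wrist camera has in their place "tool_from_camera" (4x4, takes a point from camera to tool coordinates, whose origin is the TCP and whose axes are the flange's). Camera axes: x right, y down, z forward; pixel columns grow to the right and rows downward; lengths in m; the calibration is good to about 2 mm. A picture is of the moment at which its call begins: read the wrist's pose just before it. There is no depth.
- ctrl.job_done(): hands the job in; it is judged then, once.
The state is a dict: "t": time; "q": joint angles; "qd": joint speeds; "joint_efforts": joint torques, N m; "ee_pos": TCP position; "orientation": TCP orientation; "contact_force": force on the tool from outside, world axes, zero at the start; "torque": the same for the moment, N m; "grip_width": finger opening in m; "grasp_force": force on a finger pad.
Only numpy, scipy, OpenCV 4.12 (cv2) and the standard library are available. Lean on these libraries where they do the work, as an engineer would, in place of code of your own. Each camera call takes 0.05 s, during which the arm holds its last target. There are 200 camera calls.

## Working session

There is one attempt and no reset: what is moved stays moved. The work goes in short steps, Python scripts to look and compute and a tool call to move; the robot and the scene stay as the last step left them, time stands still between calls to the robot, and variables do not carry over. Pictures are saved under pics/ and viewed, at most 10 in all, crops included, and the job is handed in when it is done.

Besides the shell and the picture viewer there is one more tool, called after ">>>" as name(argument=value, ...), one argument or row to a line, values as JSON. move_arm: Moves the arm, as the interface text tells. Its arguments: {"type":"object","properties":{"moves":{"type":"array"}},"required":["moves"]}

```bash
mkdir -p pics; cat > h.py <<'E'
import numpy as np, cv2, pickle
from bench import ctrl
from scipy.spatial.transform import Rotation as R
def grab(n):
    o=ctrl.get_obs(); f=ctrl.grab_frame(n); f['obs']=o; pickle.dump(f,open(f'pics/{n}.pkl','wb')); return f
def load(n): return pickle.load(open(f'pics/{n}.pkl','rb'))
def ray(f,px):
    K=np.array([[f['fx'],0,f['cx']],[0,f['fy'],f['cy']],[0,0,1.]])
    u=cv2.undistortPoints(np.float64(px).reshape(-1,1,2),K,np.float64(f['distortion'])).reshape(-1,2)
    d=np.c_[u,np.ones(len(u))]
    if 'rvec' in f:
        M=cv2.Rodrigues(np.float64(f['rvec']))[0]; return -M.T@np.float64(f['tvec']).ravel(), d@M
    T=np.array(f['tool_from_camera']); W=R.from_quat(f['obs']['orientation']).as_matrix()
    return W@T[:3,3]+f['obs']['ee_pos'], d@(W@T[:3,:3]).T
def onz(f,px,z):
    c,d=ray(f,px); return c+d*((z-c[2])/d[:,2])[:,None]
E
python3 - <<'E'
from h import *
for n in ('top','side'):
    f=grab(n); cv2.imwrite(f'pics/{n}.png',f['color'][:,:,::-1]); c,d=ray(f,[[320,240]]); print(n,c,d)
o=ctrl.get_obs(); print(o['t'],o['ee_pos'],R.from_quat(o['orientation']).as_matrix().round(3),o['grip_width'])
E
```

```text
top [ 0.36917076 -0.09570559  1.37524262] [[ 0.06267953  0.02046355 -0.99800426]]
side [ 0.12729942 -1.24314522  0.62705835] [[ 0.25994841  0.8752774  -0.40784776]]
0.1 [0.29453839 0.60690701 0.20483739] [[-0.9    0.437 -0.   ]
 [ 0.437  0.9   -0.001]
 [-0.    -0.001 -1.   ]] 0.09415543748610365
```

View pics/top.png

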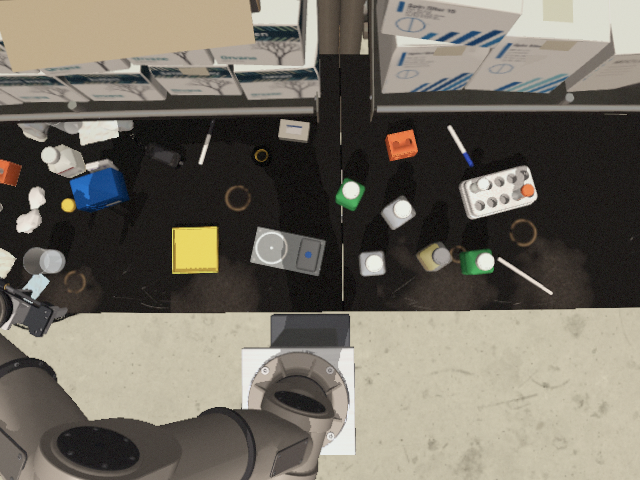

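View pics/side.png

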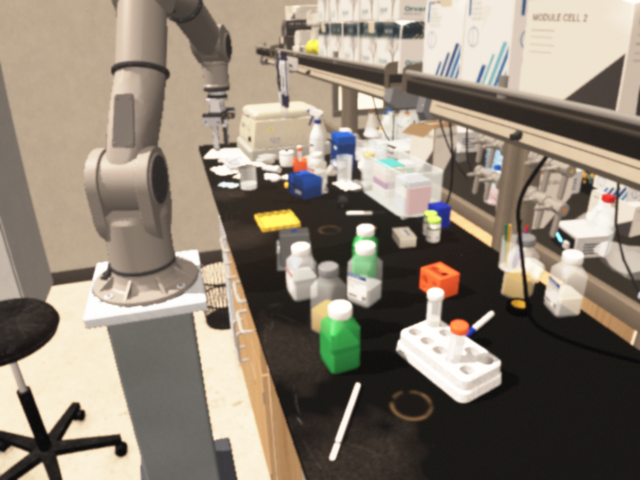

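Top view: the candidates are white bottles at (372,263) and (399,211), green look-alikes at (350,192) and (480,262), and the amber bottle at (434,257). The tray is at (195,250), the reader ring at (270,248) and its head at (309,255). In the side view the two white ones are at (300,270) and (365,275); I'll crop those to check the labels.

```bash
python3 - <<'E'
from h import *
s=load('side')['color'][:,:,::-1]; t=load('top')['color'][:,:,::-1]
a=cv2.resize(s[225:325,265:400],None,fx=4,fy=4,interpolation=cv2.INTER_CUBIC)
b=cv2.resize(t[170:290,240:420],None,fx=4,fy=4,interpolation=cv2.INTER_CUBIC)
cv2.imwrite('pics/c1.png',a); cv2.imwrite('pics/c2.png',b)
E
```

```text
(no output)
```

View pics/c1.png

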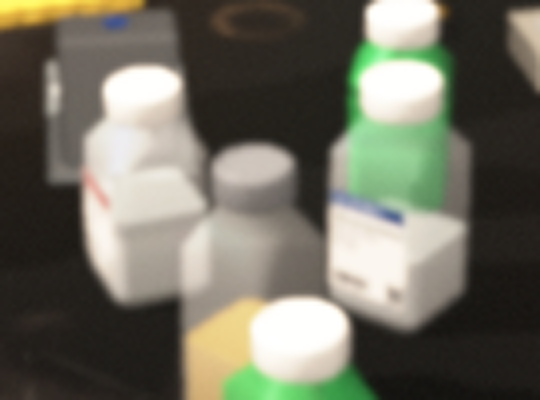

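View pics/c2.png

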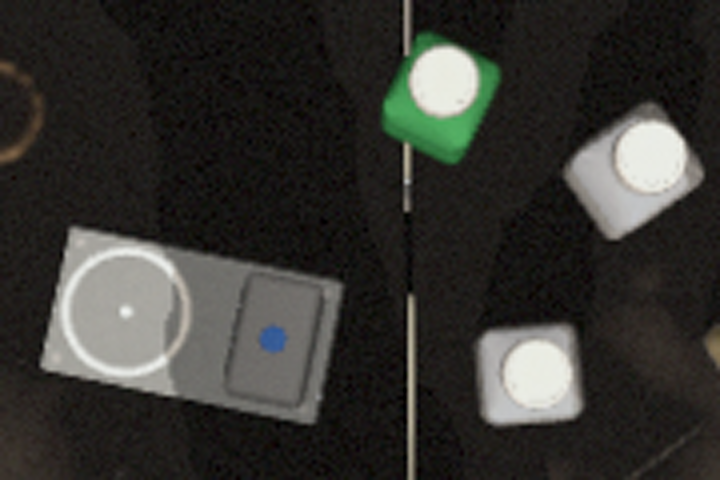

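In the side crop, the near-robot white bottle (side (300,270), top (372,263)) has the red band on its −x face. The other, top (399,211), carries the blue band. So red_bottle is the one at top (372,263).

```bash
python3 - <<'E'
from h import *
f=load('top'); im=f['color']; hsv=cv2.cvtColor(im,cv2.COLOR_RGB2HSV)
def big(m,near):
    n,l,s,c=cv2.connectedComponentsWithStats(m.astype(np.uint8)); 
    i=1+min(range(n-1),key=lambda k:np.hypot(*(c[k+1]-near))+(1e3 if s[k+1,4]<40 else 0))
    cs=cv2.findContours((l==i).astype(np.uint8),cv2.RETR_EXTERNAL,cv2.CHAIN_APPROX_NONE)[0]
    return c[i],s[i,4],cs[0]
V=hsv[...,2].astype(int);S=hsv[...,1]
H=hsv[...,0]
for nm,near,z in(('red',(374,263),.1365),('blue',(403,208),.152)):
    c,a,ct=big((V>215)&(S<40),near); (cc,r)=cv2.minEnclosingCircle(ct); print(nm,'cap',c,cc,r,a,onz(f,[c,cc],z).round(4))
# body outline of red bottle
m=(V>110)&(S<60); c,a,ct=big(m,(373,263)); r=cv2.minAreaRect(ct); print('body',r,a)
b=onz(f,cv2.boxPoints(r),.09); e=b[1]-b[0]; print(b.round(3).tolist(),np.degrees(np.arctan2(e[1],e[0])))
c,a,ct=big((H>20)&(H<35)&(S>120)&(V>80),(195,250)); r=cv2.minAreaRect(ct); b=onz(f,cv2.boxPoints(r),.012); print('tray',c,a,b.round(3).tolist(),onz(f,[r[0]],.012))
P=np.array([[70,228],[343,283],[315,423],[42,370],[125,312],[273,338]])/4+[240,170]-.375
w=onz(f,P,.006); print('plate',w.round(4).tolist()); print('blue dot',onz(f,P[5:],.106))
for i,j in((0,1),(3,2),(1,2),(0,3)):
    e=w[j]-w[i]; print(np.degrees(np.arctan2(e[1],e[0])),np.linalg.norm(e))
# ring
sub=np.zeros_like(V,bool); sub[228:270,250:295]=1
ys,xs=np.where((V>185)&(S<50)&sub); 
print('ring',len(xs),cv2.minEnclosingCircle(np.c_[xs,ys].astype(np.float32)), onz(f,[cv2.minEnclosingCircle(np.c_[xs,ys].astype(np.float32))[0]],.006))
E
```

```text
red cap [373.98571429 263.35238095] (374.0833435058594, 263.5) 8.251774787902832 210 [[ 0.3852 -0.2084  0.1365]
 [ 0.3849 -0.2087  0.1365]]
blue cap [402.38116592 208.88789238] (402.5, 209.0) 8.500100135803223 223 [[ 0.5233 -0.2823  0.152 ]
 [ 0.523  -0.2826  0.152 ]]
body ((371.8515319824219, 263.5148620605469), (23.28386878967285, 23.681886672973633), 84.2894058227539) 542
[[0.414, -0.173, 0.09], [0.419, -0.236, 0.09], [0.357, -0.241, 0.09], [0.352, -0.178, 0.09]] -84.95762310034036
tray [194.76236708 249.69579288] 2163 [[0.5, 0.358, 0.012], [0.498, 0.224, 0.012], [0.364, 0.223, 0.012], [0.365, 0.356, 0.012]] [[0.43160345 0.29002517 0.012     ]]
plate [[0.4957, 0.1124, 0.006], [0.4539, -0.083, 0.006], [0.3546, -0.062, 0.006], [0.3942, 0.1324, 0.006], [0.435, 0.0729, 0.006], [0.4153, -0.0327, 0.006]]
blue dot [[ 0.41189265 -0.03728374  0.106     ]]
-102.06167873532394 0.19974539893358578
-101.49747195155645 0.19841702361126654
168.079682827837 0.10146802893279654
168.81819586025296 0.10343374981943505
ring 201 ((267.5329895019531, 246.88613891601562), 18.919755935668945) [[0.43716759 0.08250524 0.006     ]]
```

Ring (0.435, 0.073), reader direction −101.7°, tray (0.432, 0.290), bottle (0.385, −0.2085) with x axis at about +5°. Next is a row planner in tool axes.

```bash
cat >> h.py <<'E'
def yaw(o): y=R.from_quat(o['orientation']).as_matrix()[:,1]; return np.arctan2(y[1],y[0])
def plan(wps,start=None):
    # wps: (x,y,z,tool-y yaw deg, n rows); pointing down: tool y=(c,s), tool x=(-s... ) -> x = y cross z
    if start is None: o=ctrl.get_obs(); p=np.array(o['ee_pos']); a=yaw(o); print('t',o['t'],p.round(4),np.degrees(a).round(1),'q',np.round(o['q'],2))
    else: p=np.array(start[:3]); a=np.radians(start[3])
    for x,y,z,w,n in wps:
        t=np.array([x,y,z]); tw=np.radians(w); p0,a0=p,a; rows=[]
        for k in range(1,n+1):
            d=p0+(t-p0)*k/n-p; yv=np.array([np.cos(a),np.sin(a),0]); xv=np.cross(yv,[0,0,-1])
            r=np.round([d@xv,d@yv,-d[2],-(a0+(tw-a0)*k/n-a)],3); rows.append(r.tolist())
            p=p+r[0]*xv+r[1]*yv+[0,0,-r[2]]; a=a-r[3]
        print(rows,p.round(4),np.degrees(a).round(1))
E
python3 -c "
from h import *
plan([(.46,.33,.205,0,8),(.46,.02,.205,-64,8)])"
```

```text
t 0.1 [0.2945 0.6069 0.2048] 64.1 q [-1.27  0.43  0.07  1.61 -0.03  1.11 -0.07]
[[-0.034, -0.022, -0.0, 0.14], [-0.036, -0.017, -0.0, 0.14], [-0.039, -0.012, -0.0, 0.14], [-0.04, -0.007, -0.0, 0.139], [-0.04, -0.001, -0.0, 0.14], [-0.04, 0.005, -0.0, 0.14], [-0.039, 0.01, -0.0, 0.14], [-0.037, 0.016, -0.0, 0.14]] [0.4599 0.3299 0.2048] -0.0
[[-0.039, 0.0, -0.0, 0.14], [-0.038, 0.005, -0.0, 0.139], [-0.037, 0.011, -0.0, 0.14], [-0.036, 0.016, -0.0, 0.139], [-0.033, 0.02, -0.0, 0.14], [-0.029, 0.025, -0.0, 0.14], [-0.026, 0.029, -0.0, 0.139], [-0.022, 0.032, -0.0, 0.14]] [0.4597 0.02   0.2048] -64.0
```

>>> move_arm(
  moves=[
    [[-0.034,-0.022,0,0.14,0],[-0.036,-0.017,0,0.14,0],[-0.039,-0.012,0,0.14,0],[-0.04,-0.007,0,0.14,0],[-0.04,-0.001,0,0.14,0],[-0.04,0.005,0,0.14,0],[-0.039,0.01,0,0.14,0],[-0.037,0.016,0,0.14,0]],
  ],
)

```text
t: 0.9
ee_pos: [0.4604, 0.3286, 0.2054]
orientation: [0.709, 0.705, -0.0, -0.0]
contact_force: [0.9, 0.0, 0.5]
grip_width: 0.0939
grasp_force: 0.0
```

```bash
python3 -c "
from h import *
plan([(.46,.02,.205,-64,8),(.41,-.195,.205,-64,6)])"
```

```text
t 0.9 [0.4604 0.3286 0.2054] -0.4 q [-1.06  0.26  0.39  1.87 -0.11  1.03 -0.63]
[[-0.039, 0.0, 0.0, 0.139], [-0.038, 0.006, 0.0, 0.139], [-0.037, 0.01, 0.0, 0.138], [-0.035, 0.016, 0.0, 0.139], [-0.033, 0.021, 0.0, 0.139], [-0.029, 0.024, 0.0, 0.139], [-0.026, 0.029, 0.0, 0.138], [-0.021, 0.032, 0.0, 0.139]] [0.4603 0.0203 0.2054] -64.0
[[-0.023, 0.029, 0.0, 0.0], [-0.024, 0.028, 0.0, 0.0], [-0.023, 0.029, 0.0, 0.0], [-0.023, 0.028, 0.0, 0.0], [-0.023, 0.029, 0.0, 0.0], [-0.024, 0.028, 0.0, 0.0]] [ 0.4095 -0.1948  0.2054] -64.0
```

>>> move_arm(
  moves=[
    [[-0.039,0,0,0.139,0],[-0.038,0.006,0,0.139,0],[-0.037,0.01,0,0.138,0],[-0.035,0.016,0,0.139,0],[-0.033,0.021,0,0.139,0],[-0.029,0.024,0,0.139,0],[-0.026,0.029,0,0.138,0],[-0.021,0.032,0,0.139,0]],
  ],
)

```text
t: 1.7
ee_pos: [0.4612, 0.0204, 0.2055]
orientation: [0.974, 0.225, -0.0, -0.0]
contact_force: [0.6, -0.0, 0.2]
grip_width: 0.0939
grasp_force: 0.0
```

>>> move_arm(
  moves=[
    [[-0.023,0.029,0,0,0],[-0.024,0.028,0,0,0],[-0.023,0.029,0,0,0],[-0.023,0.028,0,0,0],[-0.023,0.029,0,0,0],[-0.024,0.028,0,0,0],[0,0,0,0,0],[0,0,0,0,0]],
  ],
)

```text
t: 2.5
ee_pos: [0.4117, -0.1938, 0.2054]
orientation: [0.974, 0.227, -0.0, -0.0]
contact_force: [-0.3, 0.7, -0.4]
grip_width: 0.0936
grasp_force: 0.0
```

```bash
python3 - <<'E'
from h import *
f=grab('wrist'); cv2.imwrite('pics/w1.png',f['color'][:,:,::-1]); c,d=ray(f,[[320,240]]); print(c,d)
plan([(.385,-.2085,.205,-64,4)])
E
```

```text
[ 0.47001912 -0.16520254  0.38492126] [[-0.19354777 -0.10691359 -0.97532303]]
t 2.55 [ 0.412  -0.193   0.2053] -63.7 q [-0.59  0.05  0.94  2.12 -0.05  1.   -0.74]
[[-0.008, 0.0, 0.0, 0.001], [-0.008, 0.001, 0.0, 0.002], [-0.007, 0.0, 0.0, 0.001], [-0.008, 0.001, 0.0, 0.002]] [ 0.3851 -0.2085  0.2053] -64.0
```

View pics/w1.png

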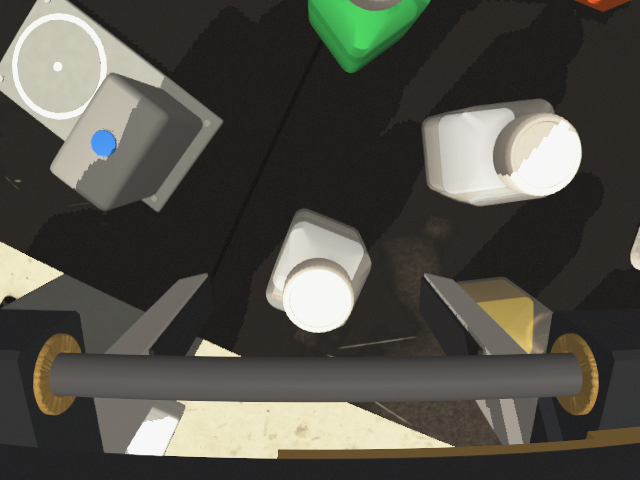

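The wrist view shows the white bottle's cap at (318,297) between the open fingers. The ring centre is at (57,66) and the blue bottle's cap at (539,154).

```bash
python3 - <<'E'
from h import *
f=load('wrist'); im=f['color']; hsv=cv2.cvtColor(im,cv2.COLOR_RGB2HSV)
m=((hsv[...,2]>238)&(hsv[...,1]<30)).astype(np.uint8); m[:255]=0;m[335:]=0;m[:,:275]=0;m[:,362:]=0
ct=max(cv2.findContours(m,0,1)[0],key=len); (c,r)=cv2.minEnclosingCircle(ct); print(c,r,onz(f,[c],.1365), onz(f,[[57,66]],.006))
e=onz(f,[c,[c[0]+r,c[1]]],.1365); print('rad',np.linalg.norm(e[1]-e[0]))
p=onz(f,[c],.1365)[0]
plan([(p[0],p[1],.18,-64,4),(p[0],p[1],.118,-64,4)])
E
```

```text
(316.61407470703125, 300.4669494628906) 34.05583953857422 [[ 0.38508202 -0.20775324  0.1365    ]] [[0.4338117  0.07370493 0.006     ]]
rad 0.021296778963305618
t 2.55 [ 0.412  -0.193   0.2053] -63.7 q [-0.59  0.05  0.94  2.12 -0.05  1.   -0.74]
[[-0.008, 0.0, 0.006, 0.001], [-0.007, 0.001, 0.007, 0.002], [-0.008, -0.0, 0.006, 0.001], [-0.008, 0.0, 0.006, 0.002]] [ 0.3847 -0.2076  0.1803] -64.0
[[0.0, 0.0, 0.016, -0.0], [0.0, 0.0, 0.015, -0.0], [0.0, 0.0, 0.016, -0.0], [0.0, 0.0, 0.015, -0.0]] [ 0.3847 -0.2076  0.1183] -64.0
```

>>> move_arm(
  moves=[
    [[-0.008,0,0.006,0.001,0],[-0.007,0.001,0.007,0.002,0],[-0.008,0,0.006,0.001,0],[-0.008,0,0.006,0.002,0],[0,0,0.016,0,0],[0,0,0.015,0,0],[0,0,0.016,0,0],[0,0,0.015,0,0]],
  ],
)

```text
t: 3.35
ee_pos: [0.3841, -0.2081, 0.1175]
orientation: [0.974, 0.225, -0.0, 0.0]
contact_force: [-0.2, 0.5, 0.4]
grip_width: 0.0942
grasp_force: 0.0
```

```bash
python3 -c "
from h import *
plan([(.385,-.208,.118,-64,1)])"
```

```text
t 3.35 [ 0.3841 -0.2081  0.1175] -64.0 q [-0.46  0.21  0.92  2.24 -0.24  0.78 -0.5 ]
[[0.001, 0.0, -0.0, -0.0]] [ 0.385  -0.2077  0.1175] -64.0
```

Close on the cap.

>>> move_arm(
  moves=[
    [[0.001,0,0,0,0.5],[0,0,0,0,1],[0,0,0,0,1],[0,0,0,0,1],[0,0,0,0,1],[0,0,0,0,1],[0,0,0,0,1],[0,0,0,0,1]],
  ],
)

```text
t: 4.15
ee_pos: [0.3855, -0.2076, 0.1185]
orientation: [0.974, 0.225, -0.0, 0.0]
contact_force: [-0.2, 0.0, -1.5]
grip_width: 0.0475
grasp_force: 26.2
```

>>> move_arm(
  moves=[
    [[0,0,-0.01,0,1],[0,0,-0.02,0,1],[0,0,-0.02,0,1],[0,0,-0.02,0,1],[0,0,-0.02,0,1],[0,0,-0.02,0,1],[0,0,-0.02,0,1],[0,0,-0.02,0,1]],
  ],
)

```text
t: 4.95
ee_pos: [0.385, -0.208, 0.2697]
orientation: [0.974, 0.224, 0.0, -0.0]
contact_force: [0.1, -0.1, -5.3]
grip_width: 0.0469
grasp_force: 25.9
```

```bash
python3 -c "
from h import *
o=ctrl.get_obs(); print(o['contact_force'],o['grip_width'],o['grasp_force'])
plan([(.44,-.13,.275,-64,4),(.44,.073,.275,-70,8)])"
```

```text
[ 0.09846244 -0.09351622 -5.32265423] 0.04686557502937212 25.94971962113732
t 4.95 [ 0.385  -0.208   0.2697] -64.1 q [-0.62 -0.14  0.91  2.06  0.12  1.17 -0.88]
[[0.021, -0.012, -0.001, -0.0], [0.021, -0.011, -0.002, -0.0], [0.021, -0.012, -0.001, -0.001], [0.021, -0.011, -0.001, 0.0]] [ 0.4404 -0.1298  0.2747] -64.0
[[0.011, -0.023, -0.0, 0.013], [0.011, -0.023, -0.0, 0.013], [0.01, -0.023, -0.0, 0.013], [0.011, -0.023, -0.0, 0.013], [0.009, -0.023, -0.0, 0.013], [0.01, -0.024, -0.0, 0.014], [0.009, -0.024, -0.0, 0.013], [0.009, -0.023, -0.0, 0.013]] [0.44   0.0727 0.2747] -70.0
```

>>> move_arm(
  moves=[
    [[0.021,-0.012,-0.001,0,1],[0.021,-0.011,-0.002,0,1],[0.021,-0.012,-0.001,0,1],[0.021,-0.011,-0.001,0,1],[0.011,-0.023,0,0.03,1],[0.011,-0.023,0,0.03,1],[0.01,-0.023,0,0.03,1],[0.01,-0.023,0,0.03,1]],
  ],
)

```text
t: 5.75
ee_pos: [0.443, -0.0263, 0.273]
orientation: [0.986, 0.166, -0.001, 0.0]
contact_force: [0.7, 0.3, -5.4]
grip_width: 0.0461
grasp_force: 30.3
```

```bash
python3 -c "
from h import *
plan([(.4345,.073,.274,-81,4),(.4345,.073,.154,-81,4)])"
```

```text
t 5.75 [ 0.443  -0.0263  0.273 ] -70.9 q [-0.79 -0.07  0.68  2.04  0.05  1.16 -1.37]
[[0.006, -0.024, -0.0, 0.044], [0.005, -0.025, -0.0, 0.044], [0.004, -0.024, -0.001, 0.044], [0.003, -0.025, 0.0, 0.044]] [0.4344 0.073  0.274 ] -81.0
[[0.0, 0.0, 0.03, -0.0], [0.0, 0.0, 0.03, -0.0], [0.0, 0.0, 0.03, -0.0], [0.0, 0.0, 0.03, -0.0]] [0.4344 0.073  0.154 ] -81.0
```

>>> move_arm(
  moves=[
    [[0.006,-0.024,0,0.044,1],[0.005,-0.025,0,0.044,1],[0.004,-0.024,0,0.044,1],[0.003,-0.025,0,0.044,1],[0,0,0.03,0,1],[0,0,0.03,0,1],[0,0,0.03,0,1],[0,0,0.03,0,1]],
  ],
)

```text
t: 6.55
ee_pos: [0.4342, 0.0719, 0.1518]
orientation: [0.997, 0.079, -0.0, 0.0]
contact_force: [0.4, 0.8, -4.8]
grip_width: 0.0458
grasp_force: 30.4
```

```bash
python3 - <<'E'
from h import *
plan([(.4345,.073,.154,-81,1)])
w=grab('wrist')['color']; s=grab('side')['color']
a=cv2.resize(w,(480,360)); b=cv2.resize(s[160:310,240:373],(320,360),interpolation=cv2.INTER_CUBIC)
cv2.imwrite('pics/r1.png',np.hstack([a,b])[:,:,::-1])
E
```

```text
t 6.55 [0.4342 0.0719 0.1518] -80.9 q [-0.84  0.1   0.58  2.19 -0.07  0.87 -1.64]
[[0.0, -0.001, -0.002, 0.001]] [0.434  0.0729 0.1538] -81.0
```

View pics/r1.png

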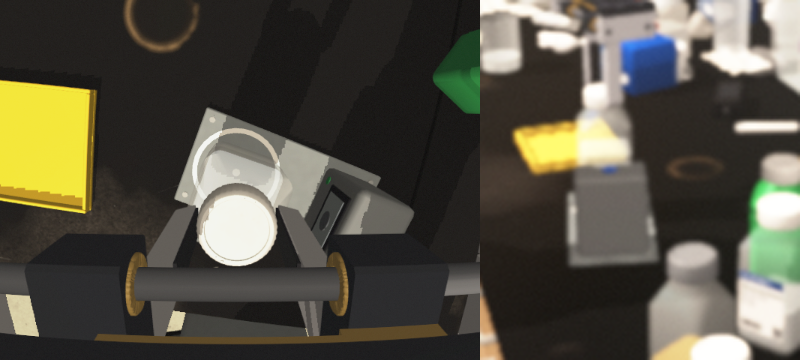

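The bottle hangs over the ring with its shoulder edges parallel to the plate (wrist view, cap at (236,225), head at (370,215)). I'll hold, then turn.

>>> move_arm(
  moves=[
    [[0,-0.001,-0.002,0,1],[0,0,0,0,1],[0,0,0,0,1],[0,0,0,0,1],[0,0,0,0,1],[0,0,0,0,1],[0,0,0,0,1],[0,0,0,0,1]],
  ],
)

```text
t: 7.45
ee_pos: [0.4341, 0.072, 0.1555]
orientation: [0.997, 0.079, -0.0, 0.0]
contact_force: [0.0, 1.3, -4.5]
grip_width: 0.0457
grasp_force: 30.5
```

>>> move_arm(
  moves=[
    [[0,0,0,0,1],[0,0,0,0,1],[0,0,0,-0.1,1],[0,0,0,-0.14,1],[0,0,0,-0.14,1],[0,0,0,-0.14,1],[0,0,0,-0.14,1],[0,0,0,-0.14,1]],
  ],
)

```text
t: 8.25
ee_pos: [0.4341, 0.072, 0.1554]
orientation: [0.886, 0.463, -0.0, 0.0]
contact_force: [-0.9, 0.6, -5.5]
grip_width: 0.0461
grasp_force: 30.5
```

>>> move_arm(
  moves=[
    [[0,0,0,-0.14,1],[0,0,0,-0.14,1],[0,0,0,-0.14,1],[0,0,0,-0.14,1],[0,0,0,-0.14,1],[0,0,0,-0.07,1],[0,0,0,0,1],[0,0,0,0,1]],
  ],
)

```text
t: 9.05
ee_pos: [0.4342, 0.072, 0.1555]
orientation: [0.65, 0.76, -0.0, -0.0]
contact_force: [0.1, -0.6, -4.9]
grip_width: 0.0462
grasp_force: 30.5
```

```bash
python3 - <<'E'
from h import *
plan([(.4345,.073,.154,9,1)])
w=grab('wrist')['color']
cv2.imwrite('pics/r2.png',w[:,:,::-1])
E
```

```text
t 9.05 [0.4342 0.072  0.1555] 8.8 q [-0.73  0.09  0.44  2.18 -0.05  0.87 -0.1 ]
[[0.001, 0.0, 0.001, -0.003]] [0.434  0.073  0.1545] 9.0
```

View pics/r2.png

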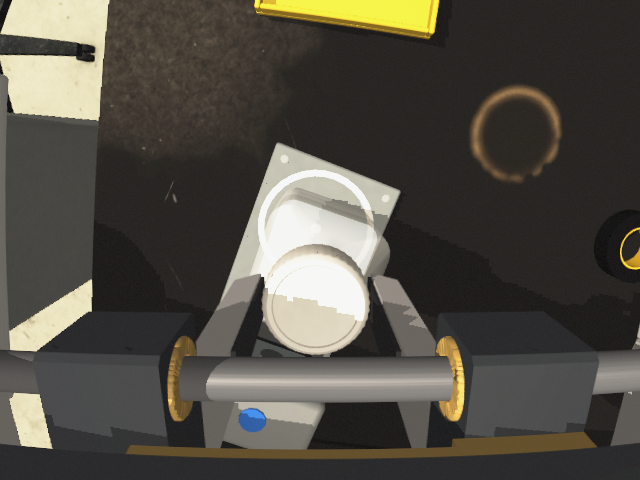

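The shoulder edge (295,190)–(380,222) is parallel to the plate edge (278,143)–(400,190), so the label side is square to the window. Hold, then turn on.

>>> move_arm(
  moves=[
    [[0,0,0,0,1],[0,0,0,0,1],[0,0,0,0,1],[0,0,0,0,1],[0,0,0,0,1],[0,0,0,0,1],[0,0,0,0,1],[0,0,0,-0.1,1]],
  ],
)

```text
t: 9.9
ee_pos: [0.4341, 0.0721, 0.1555]
orientation: [0.611, 0.792, -0.0, -0.0]
contact_force: [-0.4, 0.0, -5.1]
grip_width: 0.0458
grasp_force: 30.5
```

>>> move_arm(
  moves=[
    [[0,0,0,-0.14,1],[0,0,0,-0.14,1],[0,0,0,-0.14,1],[0,0,0,-0.14,1],[0,0,0,-0.14,1],[0,0,0,-0.14,1],[0,0,0,-0.14,1],[0,0,0,-0.14,1]],
  ],
)

```text
t: 10.7
ee_pos: [0.4341, 0.072, 0.1555]
orientation: [0.094, 0.996, -0.0, -0.0]
contact_force: [0.3, -0.3, -4.7]
grip_width: 0.0461
grasp_force: 30.5
```

>>> move_arm(
  moves=[
    [[0,0,0,-0.14,1],[0,0,0,-0.14,1],[0,0,0,-0.07,1],[0,0,0,0,1],[0,0,0,0,1],[0,0,0,0,1],[0,0,0,0,1],[0,0,0,0,1]],
  ],
)

```text
t: 11.5
ee_pos: [0.4341, 0.072, 0.1555]
orientation: [-0.078, 0.997, -0.0, -0.0]
contact_force: [-0.5, 0.1, -5.3]
grip_width: 0.0459
grasp_force: 30.5
```

```bash
python3 - <<'E'
from h import *
plan([(.4345,.073,.154,99,1)])
w=grab('wrist')['color']
cv2.imwrite('pics/r3.png',w[:,:,::-1])
plan([(.433,.085,.215,99,3),(.4325,.29,.215,99,5)])
E
```

```text
t 11.5 [0.4341 0.072  0.1555] 98.9 q [-0.62  0.09  0.32  2.18 -0.04  0.88  1.46]
[[-0.001, 0.001, 0.001, -0.002]] [0.435  0.0732 0.1545] 99.0
t 11.55 [0.4341 0.0721 0.1555] 98.9 q [-0.62  0.09  0.32  2.18 -0.04  0.88  1.46]
[[-0.0, 0.004, -0.02, -0.0], [-0.001, 0.005, -0.02, -0.001], [0.0, 0.004, -0.02, -0.0]] [0.4331 0.0851 0.2155] 99.0
[[-0.006, 0.041, 0.0, -0.0], [-0.007, 0.04, 0.0, -0.0], [-0.006, 0.041, 0.0, -0.0], [-0.006, 0.04, 0.0, -0.0], [-0.006, 0.041, 0.0, -0.0]] [0.432  0.2904 0.2155] 99.0
```

View pics/r3.png

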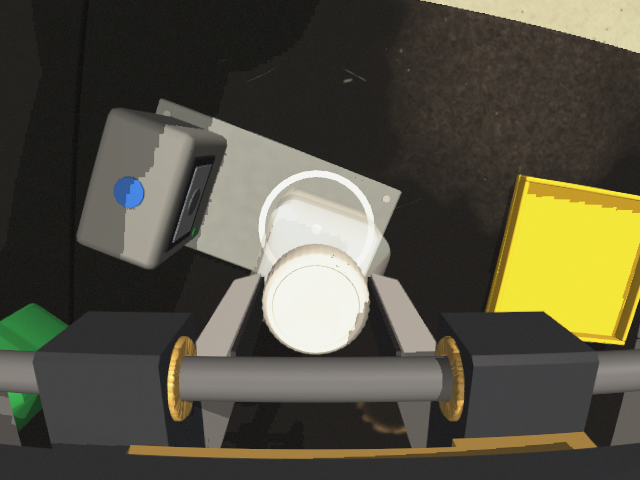

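Square again (shoulder edge parallel to the plate, window at (193,200)). Hold a little more, then go to the tray.

>>> move_arm(
  moves=[
    [[0,0,0,0,1],[0,0,0,0,1],[0,0,0,0,1],[0,0,0,0,1],[0,0,0,0,1],[0,0.004,-0.02,0,1],[0,0.005,-0.02,0,1],[0,0.004,-0.02,0,1]],
  ],
)

```text
t: 12.35
ee_pos: [0.4319, 0.085, 0.2161]
orientation: [-0.078, 0.997, -0.0, -0.0]
contact_force: [-0.1, 0.7, -3.9]
grip_width: 0.046
grasp_force: 30.5
```

>>> move_arm(
  moves=[
    [[-0.006,0.041,0,0,1],[-0.007,0.04,0,0,1],[-0.006,0.041,0,0,1],[-0.006,0.04,0,0,1],[-0.006,0.041,0,0,1],[0,0,0,0,1],[0,0,0,0,1],[0,0,0,0,1]],
  ],
)

```text
t: 13.15
ee_pos: [0.4312, 0.2894, 0.2153]
orientation: [-0.078, 0.997, -0.0, -0.0]
contact_force: [0.0, -0.5, -4.6]
grip_width: 0.0458
grasp_force: 31.7
```

```bash
python3 - <<'E'
from h import *
f=grab('wrist'); h=cv2.cvtColor(f['color'],cv2.COLOR_RGB2HSV)
m=((h[...,0]>20)&(h[...,0]<35)&(h[...,1]>120)&(h[...,2]>80)).astype(np.uint8)
ys,xs=np.where(m); w=onz(f,np.c_[xs,ys],.012); print('tray extents',w.min(0),w.max(0))
plan([(.432,.29,.124,99,8)])
E
```

```text
tray extents [0.3628655  0.16404157 0.012     ] [0.64566655 0.35815341 0.012     ]
t 13.2 [0.4313 0.2892 0.2154] 98.9 q [-0.85  0.16  0.15  1.95 -0.03  1.04  1.04]
[[-0.0, 0.0, 0.011, -0.0], [-0.0, 0.0, 0.012, -0.001], [-0.0, 0.0, 0.011, 0.0], [-0.0, 0.0, 0.012, -0.0], [-0.0, 0.0, 0.011, -0.0], [-0.001, 0.0, 0.012, -0.001], [0.0, 0.001, 0.011, 0.0], [0.0, -0.0, 0.011, -0.0]] [0.4322 0.2904 0.1244] 99.0
```

>>> move_arm(
  moves=[
    [[0,0,0.012,0,1],[0,0,0.012,0,1],[0,0,0.012,0,1],[0,0,0.012,0,1],[0,0,0.012,0,1],[0,0,0.012,0,1],[0,0,0.012,0,1],[0,0,0.006,0,1]],
  ],
)

```text
t: 14.0
ee_pos: [0.4313, 0.2903, 0.1245]
orientation: [-0.078, 0.997, -0.0, -0.0]
contact_force: [5.5, 3.4, 49.6]
grip_width: 0.0456
grasp_force: 34.9
```

>>> move_arm(
  moves=[
    [[0,0,0.001,0,1],[0,0,0,0,1],[0,0,0.001,0,1],[0,0,0,0,1],[0,0,0,0,1],[0,0,0,0,1],[0,0,0,0,1],[0,0,0,0,1]],
  ],
)

```text
t: 14.8
ee_pos: [0.4318, 0.2906, 0.1245]
orientation: [-0.078, 0.997, 0.0, 0.001]
contact_force: [-4.0, -3.1, 14.8]
grip_width: 0.0457
grasp_force: 33.3
```

It is standing on the floor. Release and rise.

>>> move_arm(
  moves=[
    [[0,0,-0.001,0,0.8],[0,0,0,0,0.4],[0,0,0,0,0],[0,0,0,0,0],[0,0,0,0,0],[0,0,0,0,0],[0,0,0,0,0],[0,0,0,0,0]],
  ],
)

```text
t: 15.6
ee_pos: [0.4312, 0.2902, 0.1244]
orientation: [-0.078, 0.997, -0.0, -0.0]
contact_force: [-0.2, 0.0, -0.4]
grip_width: 0.0937
grasp_force: 0.0
```

>>> move_arm(
  moves=[
    [[0,0,-0.01,0,0],[0,0,-0.02,0,0],[0,0,-0.02,0,0],[0,0,-0.02,0,0],[0,0,-0.02,0,0],[0,0,-0.02,0,0],[0,0,0,0,0],[0,0,0,0,0]],
  ],
)

```text
t: 16.4
ee_pos: [0.4312, 0.2903, 0.2349]
orientation: [-0.078, 0.997, 0.0, 0.0]
contact_force: [-0.5, 0.0, -0.2]
grip_width: 0.0936
grasp_force: 0.0
```

```bash
python3 - <<'E'
from h import *
w=grab('wrist')['color']; s=grab('side')['color']
a=cv2.resize(w,(480,360)); b=cv2.resize(s[130:280,240:373],(320,360),interpolation=cv2.INTER_CUBIC)
cv2.imwrite('pics/e.png',np.hstack([a,b])[:,:,::-1])
E
```

```text
(no output)
```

View pics/e.png

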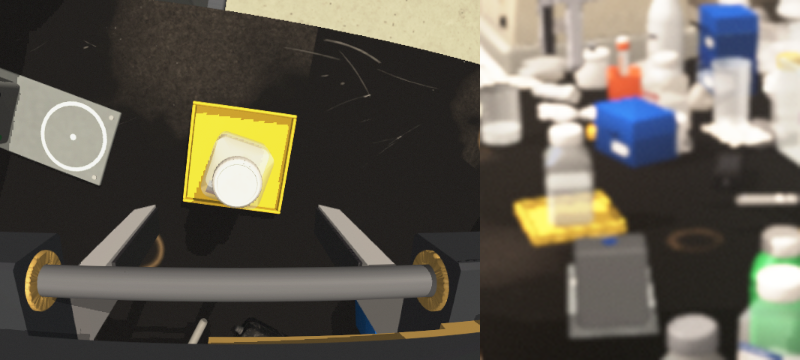

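The bottle stands upright in the tray, cap at (237,182) in the wrist view, and the gripper is clear.

```bash
python3 -c "
from bench import ctrl
print(ctrl.job_done())"
```

```text
the job is handed in; nothing more can be done
None
```

The red-labelled bottle was shown to the reader on its right side, label and left side in turn, then stood upright in the yellow tray and released; I handed the job in at about 16.5 s, and the result was not reported back.

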